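Release a spool from the winder's left-hand keeper screw

ROBOT

A 6-joint arm with a two-finger parallel gripper is mounted at the origin on the work surface. World frame = base frame: x ahead of the robot, y to its left, z up, the work surface at z = 0. Lengths are in m, angles in rad, forces in N, time in s.
With the tool pointing down it reaches from about 0.35 to 0.975 m from the base axis. Payload 4.9 kg.
Tool frame: the origin (TCP) lies at the very end of the fingers, on their centre line; the grasp point (between the pads) lies 19 mm behind it; z points along the fingers, y is the line along which they close (so a half turn about z gives the same grasp; the last joint's range is limited). The gripper opens to 85 mm and grips with 20 to 120 N. Pads are 22 mm wide; open, the fingers measure 114 mm over their backs; the gripper's body (76 mm by 85 mm) begins 54 mm behind the grasp point. The pads swing forward as they close: fully open they stand 13 mm farther back than shut.
Start: joints at [-1.391, 0.053, 1.613, -0, 1.476, -0.119], TCP at [0.184, -0.597, 0.231] pointing down, gripper open.
Joint ranges: [-3.01, 3.01], [-1.01, 2.22], [0.06, 2.58], [-1.02, 4.17], [0.09, 2.62], [-3.14, 3.14]. Speed limits (rad/s): [2.57, 2.57, 3.14, 3.14, 3.14, 3.14].

INTERFACE

Orientations are given as a rotation vector (axis times angle).
In Python, from station import * gives the robot as it stands.
- The arm moves only by the shell command python3 -m crank 'ROWS' [OPENING] [FORCE]. ROWS is JSON, a list of rows, each an object with "offset": the shift along the tool's x, y, z in m, a list of three; "twist": the turn, a rotation vector about the tool's x, y, z in degrees, a list of three. In form: [{"offset": [x, y, z], "twist": [rx, ry, rz]}, ...]. A call has 1 to 20 rows; each row is the pose to reach, as a shift and turn from the pose commanded when the call began, along the tool's axes at that moment; what a row does not reach only later rows make up. A row lasts 1/8 s, in which the tool goes at most 62.5 mm and 10.7 degrees, less where a joint would pass 70% of its speed; a pose out of reach is approached as far as the arm can. A call with a gripper value outside its range is refused whole. OPENING is the opening, from 0 (shut) to 1 (fully open), set as the call begins (- or left out, the last holds). The fingers move at their own pace and stop on an object; FORCE is the grip in N (left out, the last holds). Time passes only in rows, so rows that repeat a pose let the fingers close. It gives the time, the measured TCP pose, the force, the opening and the grip force at its end, in the units of the state.
- get_obs(): the state, without advancing time (a new reading comes with each control period).
- get_image(name): name is "scene" or "top"; returns the picture (400x640x3 uint8, red, green, blue); there is no depth.
- get_calibration(name): a dict with "intrinsics" (3x3 intrinsics, pixels), "world_from_camera" (4x4, takes a point from camera to world coordinates). Camera axes: x right, y up, looking along -z (the intrinsics and any distortion apply to the point x, -y, -z); pixel columns grow to the right and rows downward; lengths in m; the calibration is good to about 2 mm. A picture is of the moment at which its call begins. get_calibration takes no time and is no camera call.
- finish_job(): hands the job in; it is judged then, once.
Trained networks look in the newest picture that a camera, given by its name, has taken for a name from the list of things; names that differ only in an ending like _2 or _b are one class to them, and where a whole thing is asked for, a point or a joint stands for the part that bears it (a point fixed in the world has none). Each returns a list of dicts, best first, with "confidence" (0 to 1); they miss things now and then, are a little off and sometimes report something else, mostly with a low value. They report only what shows in the picture. A call takes as long as a camera call. They do not tell look-alikes from the thing itself.
- cut_out(query, camera): "region" (400x640 bool, what is visible of it) and "rect" ([centre column, centre row, width, height] in pixels, round what is visible of it).
The state is a dict: "t": time; "q": joint angles; "dq": joint speeds; "effort": joint torques, N m; "tool_pos": TCP position; "tool_rot": TCP orientation; "contact_force": force on the tool from outside, world axes, zero at the start; "wrist_torque": the same for the moment, N m; "opening": finger opening in m; "grip_force": force on a finger pad.
Only numpy, scipy, OpenCV 4.12 (cv2) and the standard library are available. Lean on these libraries where they do the work, as an engineer would, in place of code of your own. Each camera call takes 0.05 s, during which the arm holds its last target. There are 200 camera calls.

TASK

Take the full spool off the thread winder. The keeper screw above it has a left-hand thread: back it off until its nose is clear of the spool, without tightening it first, and swing the keeper arm well aside, then lift the spool off and stand it upright on the cork liner in the free compartment of the cardboard tray. Set it down rather than dropping it, leave the keeper arm swung aside, and do not disturb the other spool in the tray, the thread cone or the open paper carton.

Things in the scene. Friction and masses are not known exactly. Their poses are not given: they have to be found in the camera images.
- knob (a joint): Turn of the keeper screw's bar knob relative to the arm, rad. GROWS as it turns CLOCKWISE seen from above, which loosens it (left-hand thread; screw, nose and knob rise 3 mm per rad). Starts at 0.05 to 0.35; anticlockwise tightens it, stop at -0.3. The nose is free of the spool from 2.2; upper stop 3.2. Takes about 0.12 N m; stays where left.
- knob_grip (a point): Centre of the black bar knob on top of the screw, straight above the spool's axis: a bar 64 mm long along this point's x axis, 14 mm thick along its y, 24 mm tall (z up, point half-way up), about 182 mm above the table. Turns and rises with the screw. The arm's top lies 26 mm below it at knob value 0. The screw's 16 mm nose then reaches 6.5 mm into the spool's bore.
- keeper_arm (a joint): Swing of the grey keeper arm about the vertical post, rad: 0 with the screw above the spool (start), grows CLOCKWISE seen from above, stop at 1.8. It cannot swing while the nose is in the spool. It stays where it is left; moving it takes about 0.15 N m. 1.2 is well aside.
- post_axis (a point): Point on the arm's pivot axis (steel post 32 mm in diameter), 170 mm from the spool's and screw's axis, at the height of the arm's underside, 135 mm above the table; the post with the arm's boss ends 26 mm above it.
- handle_grip (a point): Centre of the exposed height of the round upright handle standing on the keeper arm, 18 mm in diameter, 42 mm tall (21 mm above and below this point), 70 mm from the post axis and 100 mm from the screw; moves with the arm.
- spool_center (a point): Half-way up the spool to be moved: black flanges 56 mm in diameter, 8 mm thick, at top and bottom, gold winding 46 mm in diameter between, 84 mm tall (z up), bore 21 mm. It stands 36 mm above the table over a 17 mm stub 18 mm tall, so it must rise more than 18 mm straight up before going sideways; it is loose once the keeper is away. 0.18 to 0.31 kg.
- liner_top (a point): Centre of the top face of the flat cork liner, 80 by 85 mm, 4 mm thick, lying in the tray's free compartment, 9 mm above the table; the compartment is about 95 by 102 mm inside, its walls reach 21 mm above this point. x runs along the tray's length.
- mate_center (a point): Half-way up the other spool (same outer shape, copper coloured), standing in the tray's other compartment, about 100 mm from the liner's centre along the tray. Not to be disturbed.
- cone_center (a point): Half-way up a silver-grey thread cone 172 mm tall, 68 mm wide at the foot, standing on the table. Not to be disturbed.
- carton_center (a point): Centre of an open shallow paper carton 100 by 140 by 45 mm on the table. Not to be disturbed.
There are look-alikes about, which are no part of the job. Leave any blue or turquoise look-alike of the part that bears spool_center alone.

How it is judged:
On the way, in this order (a step that is already met when the one before it is completed fails the run):
1. the keeper screw is backed off (clockwise) clear of the spool (value of joint knob above 2.1 rad), for 0.1 s.
2. the keeper arm is swung aside (value of joint keeper_arm above 0.8 rad), for 0.1 s.
3. the spool is lifted off the winder (horizontal distance between spool_center and post_axis above 0.2 m), for 0.05 s.
At the end, for the whole second after the job is handed in: The spool stands upright (within 0.08 rad) and still on the cork liner, its axis within 25 mm of the liner's centre, released; the keeper arm is still swung at least 0.8 rad aside (horizontal distance between spool_center and liner_top below 0.025 m and angle between spool_center's own z axis and vertical below 0.08 rad and z of spool_center in the frame of liner_top between 0.038 and 0.046 m and linear speed of spool below 0.02 m/s and value of joint keeper_arm above 0.8 rad); the robot touches nothing.
It fails at once if the keeper screw is tightened (turned anticlockwise below -0.2) (value of joint knob below -0.2 rad).
It fails at once if the spool is dropped (moves faster than 0.7 m/s with no finger on it) (linear speed of spool above 0.7 m/s and contact force between the fingers and spool below 0.05 N).
It fails at once if the other spool in the tray is moved by more than 15 mm or tipped (distance of mate_center from where it was at the start of the episode above 0.015 m or angle between mate_center's own z axis and vertical above 0.3 rad).
It fails at once if the thread cone or the paper carton is moved by more than 25 mm (distance of any of cone_center, carton_center from where it was at the start of the episode above 0.025 m).
It also fails if it takes over 72 s, if anything falls off the work surface, if the arm or the gripper's body presses on something with over 40 N, if the wrist force passes 120 N, or if a joint passes its speed limit or range.

## Working session

There is one attempt and no reset: what is moved stays moved. The work goes in short steps, Python scripts to look and compute and a shell command to move; the robot and the scene stay as the last step left them, time stands still between calls to the robot, and variables do not carry over. Pictures are saved under pics/ and viewed, at most 10 in all, crops included, and the job is handed in when it is done.

```bash
mkdir -p pics; ls; python3 - <<'E'
from station import *
import cv2, numpy as np
for n in ("scene","top"):
    im=get_image(n); cv2.imwrite(f"pics/{n}0.png",im[:,:,::-1])
    c=get_calibration(n); print(n,np.round(c["intrinsics"],1).tolist(),np.round(c["world_from_camera"],3).tolist(),[k for k in c])
o=get_obs(); print(o["tool_pos"],o["tool_rot"],o["opening"],o["t"])
E
```

```text
pics
scene [[420.2, 0.0, 314.0], [0.0, 420.2, 196.2], [0.0, 0.0, 1.0]] [[0.881, -0.321, 0.348, 0.879], [0.473, 0.564, -0.676, -0.497], [0.021, 0.76, 0.649, 0.705], [0.0, 0.0, 0.0, 1.0]] ['intrinsics', 'world_from_camera']
top [[363.3, 0.0, 319.9], [0.0, 363.3, 199.4], [0.0, 0.0, 1.0]] [[-0.162, 0.967, -0.198, 0.376], [-0.987, -0.159, 0.033, 0.098], [0.0, 0.2, 0.98, 1.011], [0.0, 0.0, 0.0, 1.0]] ['intrinsics', 'world_from_camera']
[ 0.18388006 -0.59674579  0.23019644] [-3.10476162e+00 -4.67298849e-01  6.89656856e-05] 0.085776732617832 0.1
```

View pics/scene0.png

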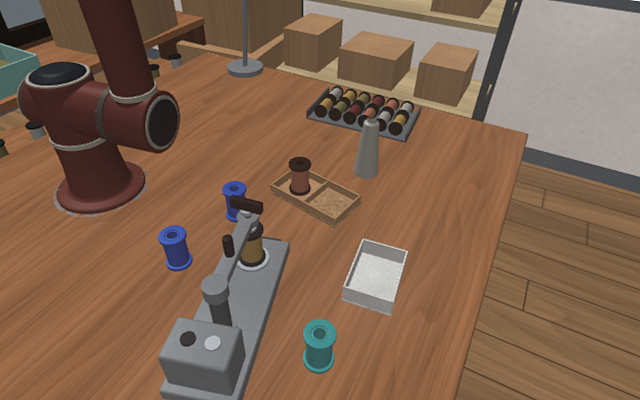

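View pics/top0.png

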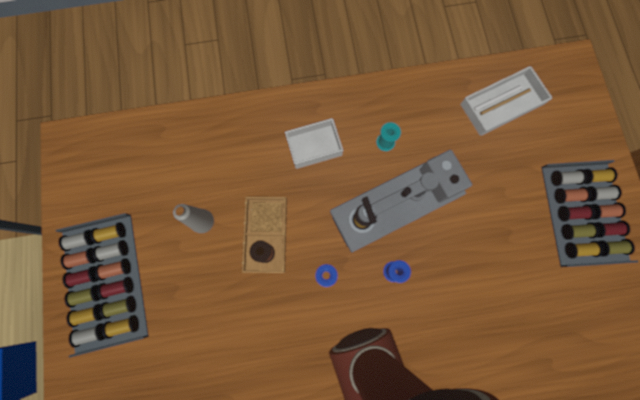

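The scene picture shows the gold spool at (252,248) under the knob (247,205), the handle at (228,245), the post at (215,290), the tray with free compartment at (330,197), the mate at (300,176), the cone at (368,150) and the carton at (375,275). In the top picture they are: knob (367,210), handle (405,192), post (432,180), liner (266,215), mate (262,252), cone (193,217), carton (314,143). The blue spools (326,275), (397,271) and the turquoise one (388,137) are look-alikes; the gold one under the knob fits.

```bash
cat > h.py <<'E'
from station import *
import cv2, numpy as np
def ray(n,u,v):
    c=get_calibration(n);K=c["intrinsics"];T=np.array(c["world_from_camera"])
    d=np.linalg.inv(K)@[u,v,1]; d=np.array([d[0],-d[1],-d[2]])
    return T[:3,3],T[:3,:3]@d
def at(n,u,v,z):
    o,d=ray(n,u,v); return o+d*(z-o[2])/d[2]
def proj(n,p):
    c=get_calibration(n);T=np.array(c["world_from_camera"]);q=T[:3,:3].T@(np.array(p)-T[:3,3])
    w=np.array(c["intrinsics"])@[q[0],-q[1],-q[2]]; return w[:2]/w[2]
def tri(a,b):
    o1,d1=ray("scene",*a);o2,d2=ray("top",*b)
    s=np.linalg.lstsq(np.c_[d1,-d2],o2-o1,rcond=None)[0]
    p,q=o1+d1*s[0],o2+d2*s[1]; return (p+q)/2,np.linalg.norm(p-q)
def cen(m):
    return np.argwhere(m)[:,::-1].mean(0)
E
python3 - <<'E'
from h import *
get_image("scene");get_image("top")
zz=dict(knob_grip=.182,handle_grip=None,spool_center=.078,liner_top=.009,mate_center=.052,cone_center=.086,carton_center=.0225,keeper_arm=.15,post_axis=.15)
for k,z in zz.items():
    for n in ("scene","top"):
        try: r=cut_out(k,n)
        except Exception as e: print(k,n,e); continue
        for d in r[:4]:
            if d["confidence"]<.3: continue
            m=d["region"]; c=cen(m)
            # orientation
            (x,y),(w,h),a=cv2.minAreaRect(np.argwhere(m)[:,::-1].astype(np.float32))
            print(k,n,round(d["confidence"],2),np.round(d["rect"],1),"cen",np.round(c,1),"mar",np.round([x,y,w,h,a],1),m.sum(), np.round(at(n,*c,z),3) if z else "")
E
```

```text
knob_grip scene 0.89 [248.9 207.6  33.5  20.3] cen [246.4 205.6] mar [245.7 207.   35.4  18.7  17.4] 504 [ 0.503 -0.038  0.182]
knob_grip scene 0.6 [368.7 146.5  22.   60.8] cen [368.4 150.2] mar [367.1 148.   23.1  60.2   1.8] 1168 [0.629 0.245 0.182]
knob_grip top 0.8 [368.9 210.6  15.5  27.4] cen [368.3 211.2] mar [367.5 211.   29.1  10.8  65.6] 253 [ 0.497 -0.035  0.182]
handle_grip scene 0.71 [232.6 249.7  57.2 108.4] cen [232.4 249.2] mar [231.3 251.2  35.1 111.8  17.8] 2399 
handle_grip top 0.71 [396.8 199.9  75.8  45.3] cen [395.4 197.9] mar [396.1 194.7  25.8  86.2  60.6] 1118 
handle_grip top 0.46 [400.1 200.8 138.1 100.3] cen [400.8 200. ] mar [400.7 200.4  48.7 139.5  63.4] 6303 
spool_center scene 0.86 [321.5 345.9  37.4  50. ] cen [319.7 345.7] mar [321. 346.  54.  34.  90.] 1554 [ 0.728 -0.168  0.078]
spool_center scene 0.69 [237.1 202.2  29.8  38.3] cen [233.1 197.3] mar [234. 201.  40.  22.  90.] 467 [0.385 0.062 0.078]
spool_center scene 0.63 [252.2 243.8  26.7  44. ] cen [253.6 249.4] mar [252. 245.  42.  24.  90.] 663 [ 0.516 -0.047  0.078]
spool_center scene 0.56
[... 1563 characters left out ...]
ar [313.7 142.7  39.6  51.   74.1] 1949 [0.742 0.056 0.022]
carton_center top 0.7 [261.8 252.1  22.9  24.6] cen [261.1 251.4] mar [261.1 251.8  25.9  21.9  26.6] 478 [0.46  0.245 0.022]
keeper_arm scene 0.85 [232.7 250.2  64.2 109.8] cen [232.7 248.9] mar [231.6 251.4  36.  114.2  18.4] 2581 [ 0.525 -0.116  0.15 ]
keeper_arm top 0.83 [399.7 196.3  80.4  46.7] cen [395.4 197.8] mar [395.8 193.9  26.6  85.8  59.2] 1142 [ 0.524 -0.112  0.15 ]
post_axis scene 0.94 [226.2 297.4 132.2 205.2] cen [225.4 318.7] mar [224.5 304.2  93.8 217.   18. ] 13533 [ 0.6   -0.235  0.15 ]
post_axis top 0.75 [400.5 202.2 138.2  95.5] cen [401.3 199.5] mar [400.6 199.8  48.7 139.8  63. ] 6260 [ 0.517 -0.125  0.15 ]
```

```bash
python3 - <<'E'
import cv2,numpy as np
a=cv2.imread("pics/scene0.png")[170:320,150:300]; b=cv2.imread("pics/top0.png")[130:260,320:480]
a=cv2.resize(a,(400,400),interpolation=2); b=cv2.resize(b,(400,325),interpolation=2)
b=np.vstack([b,np.zeros((75,400,3),np.uint8)])
cv2.imwrite("pics/crop0.png",np.hstack([a,b]))
E
```

```text
(no output)
```

View pics/crop0.png

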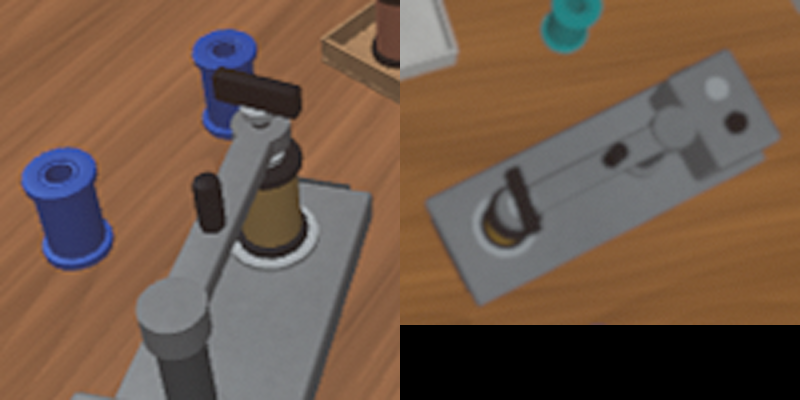

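The enlarged crop confirms that the gold spool sits under the dark bar knob on the winder. The two blue spools and the turquoise one stand free on the table. Next I fit the knob pose in both pictures.

```bash
cat >> h.py <<'E'
def boxfit(masks,dims,x0,zfix=None):
    from scipy.optimize import minimize
    s=8
    big={n:cv2.resize(m.astype(np.uint8),None,fx=s,fy=s,interpolation=cv2.INTER_NEAREST)>0 for n,m in masks.items()}
    C=np.array([[i,j,k] for i in(-.5,.5) for j in(-.5,.5) for k in(-.5,.5)])*dims
    def f(p):
        x,y,z,t=p[0]/100,p[1]/100,(p[2]/100 if zfix is None else zfix),p[3]
        R=np.array([[np.cos(t),-np.sin(t),0],[np.sin(t),np.cos(t),0],[0,0,1]]);W=C@R.T+[x,y,z];c=0
        for n,b in big.items():
            uv=np.array([proj(n,w) for w in W]); h=cv2.convexHull(((uv+.5)*s).astype(np.float32))
            im=np.zeros(b.shape,np.uint8); cv2.fillConvexPoly(im,h.round().astype(np.int32),1); im=im>0
            c+=1-(im&b).sum()/(im|b).sum()
        return c
    best=None
    for t0 in x0[3]:
        r=minimize(f,[x0[0]*100,x0[1]*100,x0[2]*100,t0],method="Nelder-Mead",options=dict(initial_simplex=np.array([x0[0]*100,x0[1]*100,x0[2]*100,t0])+np.vstack([np.zeros(4),np.diag([1,1,.5,.25])]),xatol=.005,fatol=1e-4))
        if best is None or r.fun<best.fun: best=r
    return best.x[:3]/100,best.x[3],best.fun
E
python3 - <<'E'
from h import *
get_image("scene");get_image("top")
M={n:cut_out("knob_grip",n)[0]["region"] for n in("scene","top")}
for mm in (M,{"scene":M["scene"]},{"top":M["top"]}):
    p,t,c=boxfit(mm,[.064,.014,.024],[.5,-.036,.182,[-.3,0,.3,.6]],None if len(mm)>1 else .1825); print("knob",p.round(4),round(np.degrees(t),1),round(c,3))
b=cut_out("post_axis","top")
for d in b[:3]:
    m=d["region"];r=cv2.minAreaRect(np.argwhere(m)[:,::-1].astype(np.float32));q=np.array([at("top",*u,.0)[:2] for u in cv2.boxPoints(r)]);print("base",q.round(3).tolist(),q.mean(0))
print("post from top/scene",at("top",428.8,181.2,.161).round(3),at("scene",215,285,.161).round(3))
print("stub ring",at("top",320+108*.4,130+222*.4,.03))
o=get_obs();print(o["q"])
E
```

```text
Traceback (most recent call last):
  File "h.py", line 33, in boxfit
    r=minimize(f,[x0[0]*100,x0[1]*100,x0[2]*100,t0],method="Nelder-Mead",options=dict(initial_simplex=np.array([x0[0]*100,x0[1]*100,x0[2]*100,t0])+np.vstack([np.zeros(4),np.diag([1,1,.5,.25])]),xatol=.005,fatol=1e-4))
  File "h.py", line 27, in f
    uv=np.array([proj(n,w) for w in W]); h=cv2.convexHull(((uv+.5)*s).astype(np.float32))
                 ~~~~^^^^^
  File "h.py", line 10, in proj
    c=get_calibration(n);T=np.array(c["world_from_camera"]);q=T[:3,:3].T@(np.array(p)-T[:3,3])
ValueError: time passes only in moves, steps and waits
```

```bash
sed -i '2a import functools\n_g=get_calibration\nget_calibration=functools.lru_cache(None)(lambda n:_g(n))' h.py
python3 - <<'E'
from h import *
get_image("scene");get_image("top")
M={n:cut_out("knob_grip",n)[0]["region"] for n in("scene","top")}
for mm in (M,{"scene":M["scene"]},{"top":M["top"]}):
    p,t,c=boxfit(mm,[.064,.014,.024],[.5,-.036,.182,[-.3,0,.3,.6]],None if len(mm)>1 else .1825); print("knob",p.round(4),round(np.degrees(t),1),round(c,3))
b=cut_out("post_axis","top")
for d in b[:3]:
    m=d["region"];r=cv2.minAreaRect(np.argwhere(m)[:,::-1].astype(np.float32));q=np.array([at("top",*u,.0)[:2] for u in cv2.boxPoints(r)]);print("base",q.round(3).tolist(),q.mean(0))
print("post from top/scene",at("top",428.8,181.2,.161).round(3),at("scene",215,285,.161).round(3))
print("stub ring",at("top",320+108*.4,130+222*.4,.03))
o=get_obs();print(o["q"])
E
```

```text
knob [ 0.4992 -0.0353  0.1798] 9.7 1.239
knob [ 0.5   -0.036  0.182] -17.2 1.0
knob [ 0.4995 -0.0349  0.1798] 9.4 0.241
base [[0.544, 0.049], [0.673, -0.345], [0.538, -0.377], [0.416, 0.009]] [ 0.54291283 -0.16566121]
post from top/scene [ 0.549 -0.197  0.161] [ 0.554 -0.199  0.161]
stub ring [ 0.50122436 -0.04223473  0.03      ]
[-1.39099592e+00  5.26928102e-02  1.61291772e+00 -1.82479864e-05
  1.47599007e+00 -1.18968255e-01]
```

```bash
python3 - <<'E'
from h import *
ims={n:cv2.imread(f"pics/{n}0.png") for n in("scene","top")}
M={}
for n,(u,v) in dict(scene=(247,206),top=(368,211)).items():
    get_image(n)
    for d in cut_out("knob_grip",n):
        if np.hypot(*(cen(d["region"])-[u,v]))<8: M[n]=d["region"]; print(n,d["confidence"]);break
    g=ims[n].max(2); dk=(g<70); 
    print(n,"dark",(dk&M[n]).sum() if n in M else None, M[n].sum() if n in M else None)
    if n not in M:
        w=np.zeros_like(dk); w[v-14:v+14,u-22:u+22]=1; M[n]=dk&w
for mm in (M,{"scene":M["scene"]},{"top":M["top"]}):
    p,t,c=boxfit(mm,[.064,.014,.024],[.5,-.036,.182,[-.3,0,.3,.6]],None if len(mm)>1 else .1825); print("knob",p.round(4),round(np.degrees(t),1),round(c,3))
E
```

```text
scene dark None None
top 0.74
top dark 168 235
knob [ 0.5006 -0.0356  0.1817] 9.3 0.335
knob [ 0.5001 -0.0363  0.183 ] 5.0 0.182
knob [ 0.5006 -0.0354  0.1842] 9.4 0.143
```

```bash
cat >> h.py <<'E'
from scipy.spatial.transform import Rotation as Ro
def go(pos,xang):
    o=get_obs();R=Ro.from_rotvec(o["tool_rot"])
    a=np.radians(xang);G=Ro.from_matrix(np.array([[np.cos(a),np.sin(a),0],[np.sin(a),-np.cos(a),0],[0,0,-1]]))
    d=R.inv().apply(np.array(pos)-o["tool_pos"]); w=np.degrees((R.inv()*G).as_rotvec())
    m=R.as_matrix(); print("now",o["tool_pos"].round(4),"xang",np.degrees(np.arctan2(m[1,0],m[0,0])).round(1),"tiltz",m[:,2].round(3),"q6",np.degrees(o["q"][5]).round(1),"op",round(o["opening"],4))
    print("offset",d.round(4).tolist(),"twist",w.round(1).tolist(),"rows>=",np.ceil(max(np.linalg.norm(d)/.0625,np.linalg.norm(w)/10.7)))
E
python3 -c "
from h import *
go([.5006,-.0356,.25],188)"
```

```text
now [ 0.184  -0.5973  0.2313] xang 17.1 tiltz [ 0.  0. -1.] q6 -6.8 op 0.0852
offset [0.4679, -0.4436, -0.0187] twist [0.0, -0.0, -170.9] rows>= 16.0
```

```bash
python3 -m crank '[{"offset":[0.03,-0.03,-0.019],"twist":[0,0,-10]},{"offset":[0.07,-0.07,-0.019],"twist":[0,0,-20]},{"offset":[0.11,-0.1,-0.019],"twist":[0,0,-30]},{"offset":[0.15,-0.14,-0.019],"twist":[0,0,-40]},{"offset":[0.19,-0.18,-0.019],"twist":[0,0,-50]},{"offset":[0.22,-0.21,-0.019],"twist":[0,0,-60]},{"offset":[0.26,-0.24,-0.019],"twist":[0,0,-70]},{"offset":[0.29,-0.28,-0.019],"twist":[0,0,-80]},{"offset":[0.33,-0.31,-0.019],"twist":[0,0,-90]},{"offset":[0.36,-0.34,-0.019],"twist":[0,0,-100]},{"offset":[0.39,-0.37,-0.019],"twist":[0,0,-110]},{"offset":[0.41,-0.39,-0.019],"twist":[0,0,-120]},{"offset":[0.43,-0.41,-0.019],"twist":[0,0,-130]},{"offset":[0.45,-0.43,-0.019],"twist":[0,0,-140]},{"offset":[0.46,-0.44,-0.019],"twist":[0,0,-150]},{"offset":[0.468,-0.444,-0.019],"twist":[0,0,-160]},{"offset":[0.468,-0.444,-0.019],"twist":[0,0,-170]},{"offset":[0.468,-0.444,-0.019],"twist":[0,0,-171]},{"offset":[0.468,-0.444,-0.019],"twist":[0,0,-171]}]' 0.6 40
python3 - <<'E'
from h import *
go([.5006,-.0356,.168],188)
a=get_image("scene")[150:270,180:320]; b=get_image("top")[150:270,300:440]
v=np.hstack([cv2.resize(x,(400,343),interpolation=2) for x in (a,b)]);cv2.imwrite("pics/c1.png",v[:,:,::-1])
E
```

```text
t: 4.12
tool_pos: [0.5005, -0.0353, 0.2504]
tool_rot: [-0.219, 3.134, -0.0]
contact_force: [-0.4, -0.8, 0.6]
opening: 0.0511
grip_force: 0.0
now [ 0.5005 -0.0353  0.2504] xang -172.0 tiltz [ 0. -0. -1.] q6 -110.5 op 0.0511
offset [-0.0, -0.0003, 0.0824] twist [-0.0, 0.0, -0.0] rows>= 2.0
```

View pics/c1.png

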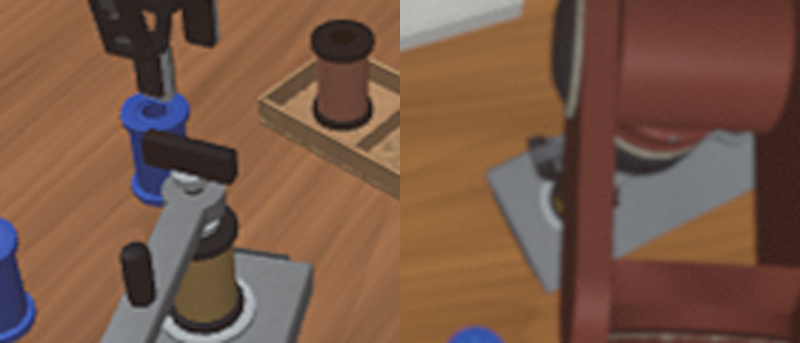

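The fingers straddle the bar as intended: the near finger is at about (235,178), and the bar at (246,206) is aligned. Next: down and grip.

```bash
python3 -m crank '[{"offset":[0,0,0.04],"twist":[0,0,0]},{"offset":[0,0,0.07],"twist":[0,0,0]},{"offset":[0,0,0.082],"twist":[0,0,0]},{"offset":[0,0,0.082],"twist":[0,0,0]}]' 0.6
python3 -m crank '[{"offset":[0,0,0],"twist":[0,0,0]},{"offset":[0,0,0],"twist":[0,0,0]},{"offset":[0,0,0],"twist":[0,0,0]},{"offset":[0,0,0],"twist":[0,0,0]},{"offset":[0,0,0],"twist":[0,0,0]}]' 0 40
python3 -c "
from h import *
o=get_obs();print(o['wrist_torque'],o['contact_force'])
go([.5006,-.0356,.168],188)"
```

```text
t: 4.72
tool_pos: [0.5002, -0.0352, 0.1679]
tool_rot: [0.221, -3.133, -0.001]
contact_force: [-0.8, -0.7, 0.7]
opening: 0.0512
grip_force: 0.0
t: 5.35
tool_pos: [0.5027, -0.0351, 0.172]
tool_rot: [-0.222, 3.128, -0.001]
contact_force: [0.4, 2.0, 7.7]
opening: 0.013
grip_force: 71.6
[0.38409537 0.058693   0.05462415] [0.39116612 1.97585038 7.7042697 ]
now [ 0.5027 -0.0351  0.172 ] xang -171.9 tiltz [ 0.006 -0.    -1.   ] q6 -110.6 op 0.013
offset [0.0022, -0.0001, 0.004] twist [-0.1, 0.3, 0.1] rows>= 1.0
```

```bash
python3 -m crank '[{"offset":[0,0,-0.004],"twist":[0,0,0]},{"offset":[0,0,-0.0045],"twist":[0,0,10]},{"offset":[0,0,-0.005],"twist":[0,0,20]},{"offset":[0,0,-0.0055],"twist":[0,0,30]},{"offset":[0,0,-0.006],"twist":[0,0,40]},{"offset":[0,0,-0.0065],"twist":[0,0,50]},{"offset":[0,0,-0.007],"twist":[0,0,60]},{"offset":[0,0,-0.007],"twist":[0,0,60]}]' 0 40
python3 -c "
from h import *
o=get_obs();print(o['wrist_torque'],o['contact_force'])
go([.5006,-.0356,.168],128)"
```

```text
t: 6.35
tool_pos: [0.501, -0.0369, 0.1754]
tool_rot: [1.376, 2.821, -0.004]
contact_force: [2.0, -5.7, -3.1]
opening: 0.0125
grip_force: 68.8
[-0.94242824 -0.59947347 -0.15025004] [ 2.01469125 -5.68250071 -3.13582249]
now [ 0.501  -0.0369  0.1754] xang 128.0 tiltz [ 0.002 -0.004 -1.   ] q6 -50.6 op 0.0125
offset [0.0013, 0.0005, 0.0074] twist [-0.1, 0.2, 0.0] rows>= 1.0
```

```bash
python3 -m crank '[{"offset":[0,0,-0.0005],"twist":[0,0,10]},{"offset":[0,0,-0.001],"twist":[0,0,20]},{"offset":[0,0,-0.0015],"twist":[0,0,30]},{"offset":[0,0,-0.002],"twist":[0,0,40]},{"offset":[0,0,-0.0025],"twist":[0,0,50]},{"offset":[0,0,-0.003],"twist":[0,0,60]},{"offset":[0,0,-0.0035],"twist":[0,0,70]},{"offset":[0,0,-0.004],"twist":[0,0,80]},{"offset":[0,0,-0.0045],"twist":[0,0,90]},{"offset":[0,0,-0.0045],"twist":[0,0,90]}]' 0 40
python3 -c "
from h import *
o=get_obs();print(o['wrist_torque'],o['contact_force'])
go([.5006,-.0356,.168],38)"
```

```text
t: 7.6
tool_pos: [0.5007, -0.0362, 0.18]
tool_rot: [2.966, 1.027, -0.001]
contact_force: [0.8, -3.9, -0.5]
opening: 0.0133
grip_force: 69.2
[-0.95550735 -0.22131282 -0.13256961] [ 0.75367143 -3.89381079 -0.49626365]
now [ 0.5007 -0.0362  0.18  ] xang 38.2 tiltz [ 0.    -0.002 -1.   ] q6 39.3 op 0.0133
offset [0.0003, -0.0005, 0.012] twist [0.1, 0.1, 0.2] rows>= 1.0
```

```bash
python3 -m crank '[{"offset":[0,0,0],"twist":[0,0,0]},{"offset":[0,0,0],"twist":[0,0,0]},{"offset":[0,0,0],"twist":[0,0,0]},{"offset":[0,0,-0.03],"twist":[0,0,0]},{"offset":[0,0,-0.06],"twist":[0,0,0]},{"offset":[0,0,-0.06],"twist":[0,0,0]}]' 0.55 40
python3 - <<'E'
from h import *
print("handle chk",proj("top",[.5305,-.131,.177]).round(1),"seen ~",320+(615-400)*.4,130+154*.4, "scene",proj("scene",[.5305,-.131,.177]).round(1),"seen",150+209/2.667,170+204/2.667)
print(tri((150+209/2.667,170+204/2.667),(320+215*.4,130+154*.4)))
print("knob",proj("scene",[.5006,-.0356,.190]).round(1))
go([.5305,-.131,.24],107.5)
a=get_image("scene"); cv2.imwrite("pics/c2.png",cv2.resize(a[150:300,170:370],(800,600),interpolation=2)[:,:,::-1])
E
```

```text
t: 8.35
tool_pos: [0.5021, -0.0353, 0.2429]
tool_rot: [2.966, 1.026, 0.008]
contact_force: [0.6, -0.3, -0.3]
opening: 0.0472
grip_force: 0.0
handle chk [405.3 191.4] seen ~ 406.0 191.6 scene [228.2 245.1] seen 228.36520434945632 246.4904386951631
(array([ 0.53063876, -0.13258797,  0.17499215]), np.float64(0.0016666980479670256))
knob [245.9 201.3]
now [ 0.5021 -0.0353  0.2429] xang 38.2 tiltz [ 0.006 -0.001 -1.   ] q6 39.3 op 0.0472
offset [-0.0368, 0.0928, 0.0032] twist [0.3, -0.0, -69.3] rows>= 7.0
```

View pics/c2.png

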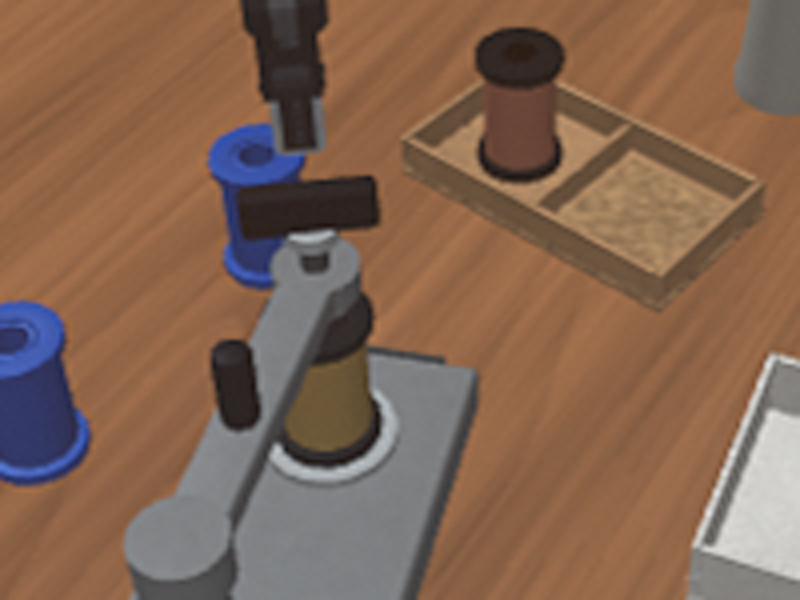

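The knob bar is now at (247,201): turned about 150° and raised, with the screw's shaft showing below it at (249,215). Next I take the handle.

```bash
python3 -m crank '[{"offset":[0,0.015,0],"twist":[0,0,-10]},{"offset":[-0.01,0.03,0],"twist":[0,0,-20]},{"offset":[-0.015,0.045,0],"twist":[0,0,-30]},{"offset":[-0.02,0.06,0],"twist":[0,0,-40]},{"offset":[-0.03,0.075,0],"twist":[0,0,-50]},{"offset":[-0.037,0.09,0],"twist":[0,0,-60]},{"offset":[-0.037,0.093,0],"twist":[0,0,-69]},{"offset":[-0.037,0.093,0.04],"twist":[0,0,-69]},{"offset":[-0.037,0.093,0.072],"twist":[0,0,-69]},{"offset":[-0.037,0.093,0.072],"twist":[0,0,-69]}]' 0.55 40
python3 -m crank '[{"offset":[0,0,0],"twist":[0,0,0]},{"offset":[0,0,0],"twist":[0,0,0]},{"offset":[0,0,0],"twist":[0,0,0]},{"offset":[0,0,0],"twist":[0,0,0]},{"offset":[0,0,0],"twist":[0,0,0]}]' 0 30
python3 - <<'E'
from h import *
go([.5305,-.131,.24],107.5)
print(get_obs()["wrist_torque"])
p=np.array([.5515,-.198]);h=np.array([.5305,-.131]); v=h-p; print(np.linalg.norm(v))
R=Ro.from_rotvec(get_obs()["tool_rot"])
for a in range(10,81,10):
    c,s=np.cos(np.radians(-a)),np.sin(np.radians(-a)); q=p+np.array([[c,-s],[s,c]])@v
    d=R.inv().apply([*(q-h),0]); print(a,q.round(3),d.round(3))
E
```

```text
t: 9.65
tool_pos: [0.5258, -0.13, 0.1627]
tool_rot: [-1.86, -2.52, 0.004]
contact_force: [-0.1, -0.1, 0.3]
opening: 0.0472
grip_force: 0.0
t: 10.28
tool_pos: [0.5299, -0.1314, 0.1695]
tool_rot: [1.864, 2.525, 0.002]
contact_force: [1.6, 1.2, 6.3]
opening: 0.0164
grip_force: 30.4
now [ 0.5299 -0.1314  0.1695] xang 107.1 tiltz [ 0.003 -0.001 -1.   ] q6 -38.9 op 0.0164
offset [0.0001, 0.0008, -0.0705] twist [0.2, 0.1, -0.4] rows>= 2.0
[ 0.19079332 -0.20745375  0.06414217]
0.07021395872616784
10 [ 0.542 -0.128] [-0.001  0.012  0.   ]
20 [ 0.555 -0.128] [-0.004  0.024  0.   ]
30 [ 0.567 -0.129] [-0.009  0.035  0.   ]
40 [ 0.578 -0.133] [-0.016  0.045  0.   ]
50 [ 0.589 -0.139] [-0.025  0.054  0.   ]
60 [ 0.599 -0.146] [-0.035  0.061  0.   ]
70 [ 0.607 -0.155] [-0.046  0.066  0.   ]
80 [ 0.614 -0.166] [-0.058  0.069  0.   ]
```

```bash
python3 -m crank '[{"offset":[0,0.006,-0.002],"twist":[0,0,5]},{"offset":[-0.001,0.012,-0.002],"twist":[0,0,10]},{"offset":[-0.002,0.018,-0.002],"twist":[0,0,15]},{"offset":[-0.004,0.024,-0.002],"twist":[0,0,20]},{"offset":[-0.006,0.03,-0.002],"twist":[0,0,25]},{"offset":[-0.009,0.035,-0.002],"twist":[0,0,30]},{"offset":[-0.016,0.045,-0.002],"twist":[0,0,40]},{"offset":[-0.025,0.054,-0.002],"twist":[0,0,50]},{"offset":[-0.035,0.061,-0.002],"twist":[0,0,60]},{"offset":[-0.046,0.066,-0.002],"twist":[0,0,70]},{"offset":[-0.058,0.069,-0.002],"twist":[0,0,80]},{"offset":[-0.058,0.069,-0.002],"twist":[0,0,80]}]' 0 30
python3 -c "
from h import *
o=get_obs();print(o['wrist_torque'],o['contact_force'])
go([.6143,-.1659,.24],27.5)"
```

```text
t: 11.78
tool_pos: [0.6131, -0.1667, 0.1696]
tool_rot: [3.054, 0.735, 0.004]
contact_force: [4.7, 2.3, -1.2]
opening: 0.0171
grip_force: 30.3
[ 0.18593602 -0.86222009 -0.03079095] [ 4.70968055  2.31587131 -1.20965631]
now [ 0.6131 -0.1667  0.1696] xang 27.1 tiltz [ 0.003  0.    -1.   ] q6 41.0 op 0.0171
offset [0.0016, -0.0001, -0.0704] twist [0.1, -0.2, -0.4] rows>= 2.0
```

```bash
python3 -m crank '[{"offset":[0,0,0],"twist":[0,0,0]},{"offset":[0,0,0],"twist":[0,0,0]},{"offset":[0,0,0],"twist":[0,0,0]},{"offset":[0,0,-0.035],"twist":[0,0,0]},{"offset":[0,0,-0.072],"twist":[0,0,0]},{"offset":[0,0,-0.072],"twist":[0,0,0]}]' 0.6
python3 - <<'E'
from h import *
go([.5006,-.0356,.24],-10)
a=get_image("scene");get_image("top")
for n in("scene","top"):
    for d in cut_out("spool_center",n): 
        c=cen(d["region"]); 
        if np.hypot(*(c-proj(n,[.5006,-.0356,.078])))<25: print(n,d["confidence"],c.round(1),d["rect"],proj(n,[.5006,-.0356,.078]).round(1),proj(n,[.5006,-.0356,.12]).round(1),at(n,*c,.078))
cv2.imwrite("pics/c3.png",cv2.resize(a[150:350,170:430],(780,600),interpolation=2)[:,:,::-1])
E
```

```text
t: 12.52
tool_pos: [0.6136, -0.1671, 0.2465]
tool_rot: [3.049, 0.736, 0.01]
contact_force: [0.7, -0.3, -0.5]
opening: 0.051
grip_force: 0.0
now [ 0.6136 -0.1671  0.2465] xang 27.1 tiltz [ 0.007 -0.003 -1.   ] q6 40.9 op 0.051
offset [-0.0407, -0.1686, 0.0053] twist [0.2, -0.4, 37.1] rows>= 4.0
top 0.56 [363.6 216.7] [366.6, 215.8, 29.7, 22.1] [362.9 216.7] [364.9 214.1] [ 0.50045712 -0.03733312  0.078     ]
```

View pics/c3.png

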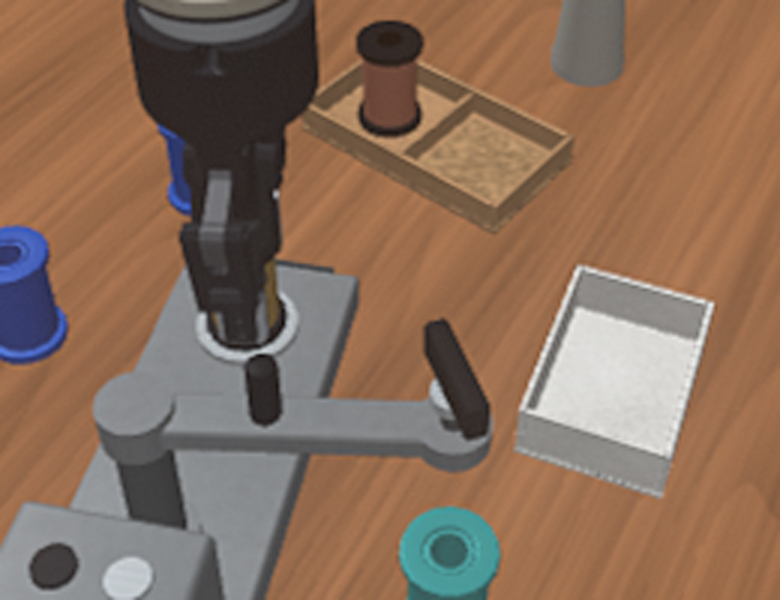

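The keeper arm is swung about 80° aside, its knob at (322,276) and clear of the carton and the turquoise spool. Now above the spool and down.

```bash
python3 -m crank '[{"offset":[-0.01,-0.04,0],"twist":[0,0,9]},{"offset":[-0.02,-0.085,0],"twist":[0,0,18]},{"offset":[-0.03,-0.13,0],"twist":[0,0,27]},{"offset":[-0.04,-0.16,0],"twist":[0,0,37]},{"offset":[-0.041,-0.169,0.005],"twist":[0,0,37]},{"offset":[-0.041,-0.169,0.005],"twist":[0,0,37]},{"offset":[-0.041,-0.169,0.005],"twist":[0,0,37]},{"offset":[-0.041,-0.169,0.005],"twist":[0,0,37]}]' 1 40
python3 - <<'E'
from h import *
go([.5006,-.0356,.096],-10)
a=get_image("scene")
cv2.imwrite("pics/c4.png",cv2.resize(a[120:280,180:340],(600,600),interpolation=2)[:,:,::-1])
n="scene"
for d in cut_out("spool_center",n): 
    c=cen(d["region"]); print(round(d["confidence"],2),c.round(1),np.round(d["rect"],1))
print(proj(n,[.5006,-.0356,.078]).round(1))
E
```

```text
t: 13.72
tool_pos: [0.4988, -0.0352, 0.2367]
tool_rot: [3.13, -0.271, -0.0]
contact_force: [0.2, -0.0, 0.3]
opening: 0.0853
grip_force: 0.0
now [ 0.4988 -0.0352  0.2367] xang -9.9 tiltz [-0. -0. -1.] q6 87.3 op 0.0853
offset [0.0018, 0.0, 0.1407] twist [0.0, 0.0, 0.1] rows>= 3.0
0.93 [236.4 201.9] [238.9 200.9  30.2  41.2]
0.92 [175.5 248.1] [174.2 249.1  35.3  44.1]
0.71 [319.1 345.8] [319.2 345.   35.3  53.3]
0.66 [250.9 242.3] [249.1 240.9  33.6  51.6]
[250.5 242.9]
```

View pics/c4.png

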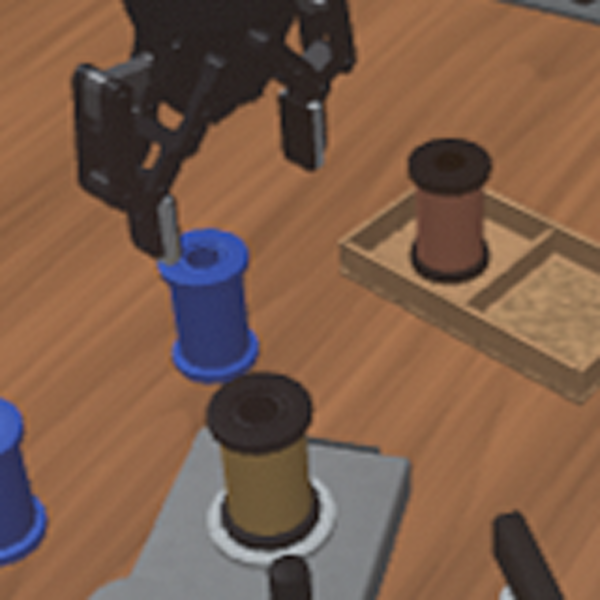

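The spool stands alone at (251,242), as predicted, and the open fingers straddle it. Next: down and grip the top flange.

```bash
python3 -m crank '[{"offset":[0.002,0,0.05],"twist":[0,0,0]},{"offset":[0.002,0,0.09],"twist":[0,0,0]},{"offset":[0.002,0,0.12],"twist":[0,0,0]},{"offset":[0.002,0,0.14],"twist":[0,0,0]},{"offset":[0.002,0,0.141],"twist":[0,0,0]},{"offset":[0.002,0,0.141],"twist":[0,0,0]}]' 1
python3 -m crank '[{"offset":[0,0,0],"twist":[0,0,0]},{"offset":[0,0,0],"twist":[0,0,0]},{"offset":[0,0,0],"twist":[0,0,0]},{"offset":[0,0,0],"twist":[0,0,0]},{"offset":[0,0,0],"twist":[0,0,0]}]' 0 40
python3 -c "
from h import *
o=get_obs();print(o['wrist_torque'],o['contact_force'])
go([.5006,-.0356,.096],-10)"
```

```text
t: 14.58
tool_pos: [0.501, -0.0352, 0.0967]
tool_rot: [3.13, -0.271, 0.002]
contact_force: [0.4, -0.2, 0.4]
opening: 0.085
grip_force: 0.0
t: 15.2
tool_pos: [0.5014, -0.0352, 0.0975]
tool_rot: [3.13, -0.271, 0.004]
contact_force: [-1.1, -0.2, 6.4]
opening: 0.0541
grip_force: 41.7
[ 0.07905185  0.16376215 -0.02563848] [-1.14903654 -0.22504559  6.41158167]
now [ 0.5014 -0.0352  0.0975] xang -9.9 tiltz [ 0.002 -0.001 -1.   ] q6 87.4 op 0.0541
offset [-0.0007, 0.0005, 0.0015] twist [0.0, -0.1, 0.1] rows>= 1.0
```

Gripped: the opening of 54 mm fits the 56 mm flange. Lift 60 mm straight up, slowly at first.

```bash
python3 -m crank '[{"offset":[0,0,-0.004],"twist":[0,0,0]},{"offset":[0,0,-0.01],"twist":[0,0,0]},{"offset":[0,0,-0.018],"twist":[0,0,0]},{"offset":[0,0,-0.028],"twist":[0,0,0]},{"offset":[0,0,-0.04],"twist":[0,0,0]},{"offset":[0,0,-0.055],"twist":[0,0,0]},{"offset":[0,0,-0.065],"twist":[0,0,0]},{"offset":[0,0,-0.07],"twist":[0,0,0]},{"offset":[0,0,-0.07],"twist":[0,0,0]}]' 0 40
python3 -c "
from h import *
o=get_obs();print(o['wrist_torque'],o['contact_force'])
go([.5555,.224,.14],-10)
get_image('scene')
for d in cut_out('spool_center','scene'):
  print(round(d['confidence'],2),cen(d['region']).round(1),np.round(d['rect'],1))
print(proj('scene',[.5014,-.0352,.148]))
for i in range(2):
  for n in ('scene','top'):
    get_image(n)
    for d in cut_out('liner_top',n)[:2]:
      c=cen(d['region']);print(n,round(d['confidence'],2),c.round(1),at(n,*c,.009).round(4))
"
```

```text
t: 16.32
tool_pos: [0.5005, -0.035, 0.1662]
tool_rot: [3.13, -0.271, 0.001]
contact_force: [-1.2, -0.1, -3.1]
opening: 0.0536
grip_force: 42.6
[-0.04891976 -0.03160789 -0.02544473] [-1.16957556 -0.07339596 -3.13766029]
now [ 0.5005 -0.035   0.1662] xang -9.9 tiltz [ 0.001 -0.    -1.   ] q6 87.4 op 0.0536
offset [0.0097, -0.2646, 0.0262] twist [0.0, -0.0, 0.1] rows>= 5.0
0.63 [249.7 219.3] [251.2 217.6  30.7  53.6]
0.62 [319.2 345.9] [317.5 346.4  35.6  53.3]
0.61 [231.3 218.9] [233.4 218.4  13.4   6.9]
0.59 [175.6 247.9] [174.5 249.2  38.2  44.6]
0.52 [234.1 320.8] [246.9 317.8 177.9 164.5]
[248.19554742 217.81304456]
scene 0.82 [331.8 202.7] [0.557  0.2283 0.009 ]
top 0.74 [265.  216.7] [0.5541 0.2239 0.009 ]
scene 0.92 [331.6 203.3] [0.5575 0.2259 0.009 ]
top 0.79 [265.4 216.5] [0.5545 0.2226 0.009 ]
```

```bash
python3 -m crank '[{"offset":[0.001,-0.02,0],"twist":[0,0,0]},{"offset":[0.002,-0.05,0],"twist":[0,0,0]},{"offset":[0.003,-0.085,0],"twist":[0,0,0]},{"offset":[0.005,-0.125,0],"twist":[0,0,0]},{"offset":[0.006,-0.165,0],"twist":[0,0,0]},{"offset":[0.008,-0.205,0],"twist":[0,0,0]},{"offset":[0.009,-0.235,0],"twist":[0,0,0]},{"offset":[0.0097,-0.255,0],"twist":[0,0,0]},{"offset":[0.0097,-0.265,0],"twist":[0,0,0]},{"offset":[0.0097,-0.265,0],"twist":[0,0,0]},{"offset":[0.0097,-0.265,0],"twist":[0,0,0]}]' 0 40
python3 - <<'E'
from h import *
go([.5555,.2245,.0705],-10)
print(get_obs()['contact_force'])
a=get_image("scene");b=get_image("top")
v=np.hstack([cv2.resize(a[100:240,250:390],(400,400),interpolation=2),cv2.resize(b[160:280,210:330],(400,400),interpolation=2)]);cv2.imwrite("pics/c5.png",v[:,:,::-1])
for n in ("scene","top"): print(n,proj(n,[.5555,.2245,.009]).round(1))
E
```

```text
t: 18.2
tool_pos: [0.5552, 0.2236, 0.1657]
tool_rot: [3.129, -0.272, -0.0]
contact_force: [0.3, -0.3, -2.8]
opening: 0.0542
grip_force: 43.0
now [0.5552 0.2236 0.1657] xang -9.9 tiltz [-0. -0. -1.] q6 114.8 op 0.0542
offset [0.0001, -0.0009, 0.0952] twist [0.0, 0.0, 0.1] rows>= 2.0
[ 0.31628543 -0.2781937  -2.78969289]
scene [330.6 203.4]
top [264.7 216.2]
```

View pics/c5.png

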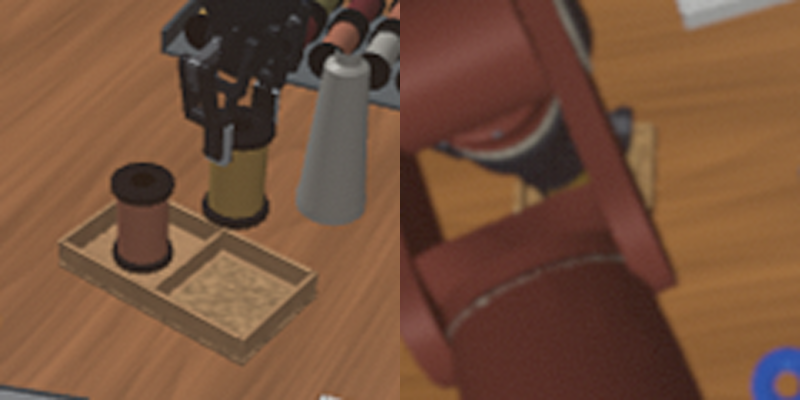

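The spool hangs upright at (332,165) straight above the liner (331,203), and the mate is untouched at (300,176). I lower it.

```bash
python3 -m crank '[{"offset":[0,0,0.015],"twist":[0,0,0]},{"offset":[0,0,0.035],"twist":[0,0,0]},{"offset":[0,0,0.055],"twist":[0,0,0]},{"offset":[0,0,0.07],"twist":[0,0,0]},{"offset":[0,0,0.082],"twist":[0,0,0]},{"offset":[0,0,0.088],"twist":[0,0,0]},{"offset":[0,0,0.091],"twist":[0,0,0]},{"offset":[0,0,0.093],"twist":[0,0,0]},{"offset":[0,0,0.093],"twist":[0,0,0]},{"offset":[0,0,0.093],"twist":[0,0,0]}]' 0 40
```

```text
t: 19.55
tool_pos: [0.5556, 0.2246, 0.0733]
tool_rot: [-3.13, 0.27, -0.001]
contact_force: [-0.8, 0.3, -3.6]
opening: 0.0541
grip_force: 43.0
```

```bash
python3 -m crank '[{"offset":[0,0,0.001],"twist":[0,0,0]},{"offset":[0,0,0.002],"twist":[0,0,0]},{"offset":[0,0,0.0025],"twist":[0,0,0]},{"offset":[0,0,0.0025],"twist":[0,0,0]}]' 0 40
```

```text
t: 20.05
tool_pos: [0.5556, 0.2245, 0.0707]
tool_rot: [-3.13, 0.271, -0.001]
contact_force: [-0.4, -0.9, -0.9]
opening: 0.0537
grip_force: 43.1
```

```bash
python3 -m crank '[{"offset":[0,0,0.0005],"twist":[0,0,0]},{"offset":[0,0,0.001],"twist":[0,0,0]},{"offset":[0,0,0.001],"twist":[0,0,0]},{"offset":[0,0,0.001],"twist":[0,0,0]}]' 0 20
```

```text
t: 20.55
tool_pos: [0.556, 0.2245, 0.0706]
tool_rot: [-3.13, 0.27, -0.002]
contact_force: [-1.8, -2.9, 4.2]
opening: 0.0538
grip_force: 43.5
```

Down on the liner. Release and withdraw straight up.

```bash
python3 -m crank '[{"offset":[0,0,0],"twist":[0,0,0]},{"offset":[0,0,0],"twist":[0,0,0]},{"offset":[0,0,0],"twist":[0,0,0]},{"offset":[0,0,0],"twist":[0,0,0]},{"offset":[0,0,0],"twist":[0,0,0]},{"offset":[0,0,-0.02],"twist":[0,0,0]},{"offset":[0,0,-0.05],"twist":[0,0,0]},{"offset":[0,0,-0.1],"twist":[0,0,0]},{"offset":[0,0,-0.15],"twist":[0,0,0]},{"offset":[0,0,-0.15],"twist":[0,0,0]},{"offset":[0,0,-0.15],"twist":[0,0,0]}]' 1
python3 - <<'E'
from h import *
a=get_image("scene");cv2.imwrite("pics/c6.png",cv2.resize(a[100:340,160:440],(700,600),interpolation=2)[:,:,::-1])
for q in("spool_center","mate_center"):
    for d in cut_out(q,"scene"): print(q,round(d['confidence'],2),cen(d['region']).round(1),np.round(d['rect'],1))
print(proj("scene",[.5555,.2245,.051]))
E
```

```text
t: 21.92
tool_pos: [0.5554, 0.2245, 0.2202]
tool_rot: [-3.129, 0.271, -0.002]
contact_force: [-0.5, 0.7, 0.7]
opening: 0.085
grip_force: 0.0
spool_center 0.81 [175.7 247.6] [175.7 247.8  37.8  45.8]
spool_center 0.8 [319.2 345.9] [319.1 345.9  34.   46.7]
spool_center 0.72 [331.6 190.4] [331.3 189.1  26.2  39.7]
spool_center 0.64 [236.2 201.7] [238.8 201.4  28.5  39.4]
mate_center 0.64 [300.  175.6] [300.1 176.9  23.9  44.1]
[331.40797495 190.44620194]
```

View pics/c6.png

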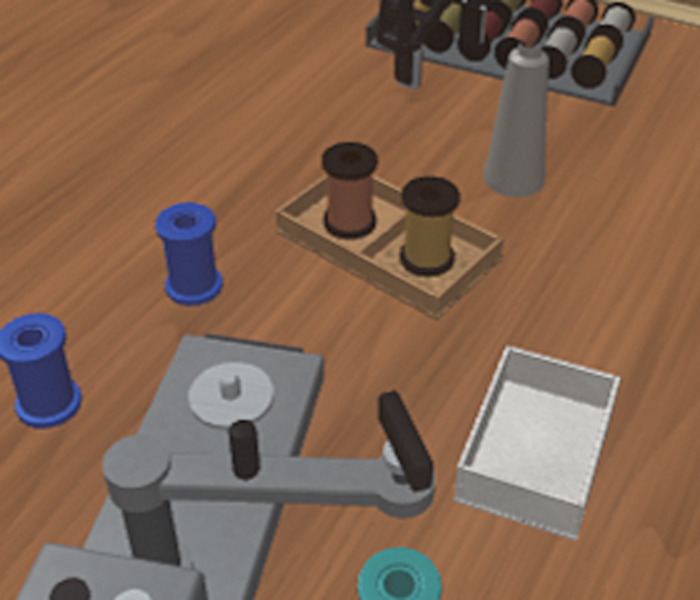

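The gold spool stands upright on the liner at (332,190). The mate (300,176), the cone and the carton are unmoved, the keeper arm is aside and the gripper is clear. Handing in.

```bash
python3 -c "
from station import *
print(finish_job())"
```

```text
the job is handed in; nothing more can be done
None
```

The job is handed in, with no verdict returned: in the last picture the gold spool stands upright and released on the cork liner, the keeper arm is about 80° aside, and the other spool, cone and carton look unmoved.

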